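Make up the dinghy kit and the helm kit

TASK

Make up the two boat kits from the stock laid out on the chart surface: the GPS unit, the buoyancy light and the larger padlock go in the dinghy kit's square three-bay tray, and the radio and the hand-bearing compass in the helm kit's long two-bay tray. Set each thing face up, flat on the floor of the bay made for it. Leave the small padlock, the dish and the snap clip where they are.

Things in the scene. Friction and masses are not known exactly. Their poses are not given: they have to be found in the camera images.
- gps: handheld GPS unit, yellow case 125 x 60 mm, 34 mm thick, big blank dark screen, keys, black stub aerial at one end (25 mm across; 150 mm long in all). Lies screen up. Origin: underside, centre of the 150 x 60 mm outline; x lengthwise to the stub, y across, z up. The case spans x = -75 to +50 mm: grip across y near x = -12 mm. 0.24 kg
- radio: handheld radio, black case 100 x 56 mm, 38 mm thick, small grey screen, slotted speaker, rubber stub aerial (14 mm thick) and knob at one end; 150 mm long in all. Lies face up. Origin: underside, centre of the 150 x 56 mm outline; x lengthwise to the stub, y across, z up. The case spans x = -75 to +25 mm: grip across y near x = -25 mm. 0.29 kg
- light: buoyancy light: round orange plastic body, 50 mm in diameter and 38 mm high, clear domed lens on top, 56 mm high in all. Stands upright, lens up. Origin: centre of its underside; z up. Grip the orange body. 0.12 kg
- padlock: the larger of two brass padlocks, lying flat. Body 48 x 50 mm (x, y), 24 mm thick; steel bow (9 mm bar) out of one end; 78 mm long in all. Origin: underside, centre of the 78 x 50 mm outline; x lengthwise to the bow, y across, z up. The body spans x = -39 to +9 mm: grip across y near x = -15 mm. 0.32 kg
- compass: hand-bearing compass: black rubber-cased puck, 60 mm in diameter, 34 mm high, white dial on top with a black pointer bar. Lies dial up. Origin: centre of its underside; z up. 0.15 kg
- dinghy_tray: dinghy kit's tray: dark wooden rims, grey floor, nearly square, 186 x 176 mm (x, y), 3 bays. Fixed. Floor 4 mm thick, walls 6 mm, rim 13 mm above the bench. Origin: centre of underside. Long bay 174 x 84 mm inside (x, y), centre (0, -40) mm: GPS, lengthwise, either way round. Oblong bay 102 x 74 mm, centre (-36, 45): larger padlock, lengthwise, either way round. Smallest bay 66 x 74 mm, centre (54, 45): light
- helm_tray: helm kit's tray: dark wooden rims, grey floor, long and narrow, 276 x 96 mm (x, y), 2 bays end to end. Fixed. Floor 4 mm thick, walls 6 mm, rim 13 mm above the bench. Origin: centre of underside. Long bay 174 x 84 mm inside (x, y), centre (-45, 0) mm: radio, lengthwise, either way round. Square bay 84 x 84 mm, centre (90, 0): compass
- small_padlock: the smaller brass padlock, 42 x 28 mm, 14 mm thick, lying flat among the stock; stays where it is. Origin: underside, centre of the outline
- dish: white ceramic dish, 90 mm in diameter, 30 mm high, beyond the stock; stays where it is. Origin: centre of its underside
- snap_clip: loose steel snap clip, 109 x 50 mm, 10 mm thick, with an eye at one end, lying flat beyond the stock; stays where it is. Origin: underside, near the middle of its loop
There are look-alikes about, which are no part of the job. Leave any green look-alike of the light alone. Leave any pink look-alike of the padlock alone.

How it is judged (in metres and radians):
At the end, for the whole second after the job is handed in: The five things lie in their bays of the two trays: each within 14 mm of its bay's centre along both tray axes, underside less than 8 mm above the bench, upright or face up within 0.15 rad, long ones within 0.45 rad of the bay, released and at rest (x of gps in the frame of dinghy_tray between -0.014 and 0.014 m and y of gps in the frame of dinghy_tray between -0.054 and -0.026 m and z of each of gps, padlock, light in the frame of dinghy_tray below 0.008 m and angle between each of gps, padlock, light, radio, compass's own z axis and vertical below 0.15 rad and linear speed of each of gps, padlock, light, radio, compass below 0.02 m/s and angle between the x axis of each of gps, padlock and the x axis of dinghy_tray, either way round below 0.45 rad and x of padlock in the frame of dinghy_tray between -0.05 and -0.022 m and y of padlock in the frame of dinghy_tray between 0.031 and 0.059 m and x of light in the frame of dinghy_tray between 0.04 and 0.068 m and y of light in the frame of dinghy_tray between 0.031 and 0.059 m and x of radio in the frame of helm_tray between -0.059 and -0.031 m and y of radio in the frame of helm_tray between -0.014 and 0.014 m and z of each of radio, compass in the frame of helm_tray below 0.008 m and angle between the x axis of radio and the x axis of helm_tray, either way round below 0.45 rad and x of compass in the frame of helm_tray between 0.076 and 0.104 m and y of compass in the frame of helm_tray between -0.014 and 0.014 m); the robot touches nothing.
It fails at once if the small padlock was moved more than 30 mm (distance of small_padlock from where it was at the start of the episode above 0.03 m).
It fails at once if the ceramic dish was moved more than 30 mm (distance of dish from where it was at the start of the episode above 0.03 m).
It fails at once if the snap clip was moved more than 30 mm (distance of snap_clip from where it was at the start of the episode above 0.03 m).
It also fails if it takes over 128 s, if anything falls off the work surface, if the arm or the gripper's body presses on something with over 40 N, if the wrist force passes 120 N, or if a joint passes its speed limit or range.

ROBOT

A 6-joint arm with a two-finger parallel gripper is mounted at the origin on the work surface. World frame = base frame: x ahead of the robot, y to its left, z up, the work surface at z = 0. Lengths are in mm, angles in degrees, forces in N, time in s.
With the tool pointing down it reaches from about 350 to 850 mm from the base axis. Payload 8.1 kg.
Tool frame: the origin (TCP) lies on the centre line of the jaws, within the pads' length; the fingertips stand 19 mm ahead of it and the grasp point (between the pads) is the TCP; z points along the fingers, y is the line along which they close (so a half turn about z gives the same grasp; the last joint's range is limited). The gripper opens to 85 mm and grips with 20 to 120 N. Pads are 22 mm wide; open, the fingers measure 114 mm over their backs; the gripper's body (76 mm by 85 mm) begins 54 mm behind the grasp point. The pads swing forward as they close: fully open they stand 13 mm farther back than shut.
Start: joints at [65.008, 7.471, 85.268, -0, 87.261, -4.893], TCP at [206.168, 563.471, 250.292] pointing down, gripper open.
Joint ranges: [-169.43, 169.43], [-51.17, 129.36], [1.28, 143.12], [-76.62, 256.62], [0, 156.53], [-152.29, 152.29]. Speed limits (degrees/s): [136.94, 136.94, 159.86, 180, 180, 180].

INTERFACE

Orientations are given as [roll, pitch, yaw] about the fixed x, y, z axes, in that order (R = Rz(yaw) Ry(pitch) Rx(roll)).
In Python, from bench import r gives the robot as it stands. The module is installed in compiled form; this text tells all that it offers.
- The arm moves only by the tool servo_tool, never from a script. Its arguments are lists of equal length, an entry for each row: "fingers": the finger opening in m, from 0 to 0.0854; "linear": the shift along the tool's x, y, z in m, a list of three; "rotation": the turn, a rotation vector about the tool's x, y, z in degrees, a list of three. A call has 1 to 10 rows; each row is the pose to reach, as a shift and turn from the pose commanded when the call began, along the tool's axes at that moment; what a row does not reach only later rows make up. A row lasts 1/10 s, in which the tool goes at most 50 mm and 8.59 degrees, less where a joint would pass 70% of its speed; a pose out of reach is approached as far as the arm can. A call with a gripper value outside its range is refused whole. The fingers move at their own pace and stop on an object; "force" is the grip in N (left out, the last holds). Time passes only in rows, so rows that repeat a pose let the fingers close. It gives the time, the measured TCP pose, the force, the opening and the grip force at its end, in the units of the state.
- r.sense(): the state, without advancing time (a new reading comes with each control period).
- r.snapshot(name): name is "scene" or "side" or "wrist"; returns a dict with "frame" (420x560x3 uint8, red, green, blue), "fx", "fy", "cx", "cy" (pixels), "camera_from_world" (4x4, takes a point from world to camera coordinates). Camera axes: x right, y up, looking along -z (the intrinsics and any distortion apply to the point x, -y, -z); pixel columns grow to the right and rows downward; lengths in mm; the calibration is good to about 2 mm. The wrist camera is an equidistant fisheye: a pixel r from the principal point sees the ray r / f radians off the axis. A picture is of the moment at which its call begins. There is no depth.
- r.hand_in(): hands the job in; it is judged then, once.
The state is a dict: "time": time; "joint_pos": joint angles; "qd": joint speeds; "joint_efforts": joint torques, N m; "tool_pos": TCP position; "tcp_rot": TCP orientation; "ft_force": force on the tool from outside, world axes, zero at the start; "wrist_torque": the same for the moment, N m; "finger_gap": finger opening in mm; "grip_force": force on a finger pad.
Only numpy, scipy, OpenCV 4.12 (cv2) and the standard library are available. Lean on these libraries where they do the work, as an engineer would, in place of code of your own. Each camera call takes 0.05 s, during which the arm holds its last target. There are 200 camera calls.

## Working session

There is one attempt and no reset: what is moved stays moved. The work goes in short steps, Python scripts to look and compute and a tool call to move; the robot and the scene stay as the last step left them, time stands still between calls to the robot, and variables do not carry over. Pictures are saved under pics/ and viewed, at most 14 in all, crops included, and the job is handed in when it is done.

Besides the shell and the picture viewer there is one more tool, called after "Request:" by a JSON object that holds its "method" and its "body", one argument or row to a line. servo_tool: Moves the arm, as the interface text tells. Its arguments: {"type":"object","properties":{"fingers":{"type":"array","items":{"type":"number"}},"linear":{"type":"array","items":{"type":"array","items":{"type":"number"}}},"rotation":{"type":"array","items":{"type":"array","items":{"type":"number"}}},"force":{"type":"number"}},"required":["fingers","linear","rotation"]}

```bash
mkdir -p pics; cat > h.py <<'E'
import numpy as np, cv2
from bench import r
def snap(n):
    return r.snapshot(n)
def ray(s,u,v,fish=False):
    M=np.array(s["camera_from_world"]);R=M[:3,:3];t=M[:3,3]
    a=np.array([(u-s["cx"])/s["fx"],(v-s["cy"])/s["fy"]])
    if fish:
        th=np.hypot(*a); a=a/th if th>0 else a; d=np.array([np.sin(th)*a[0],-np.sin(th)*a[1],-np.cos(th)])
    else: d=np.array([a[0],-a[1],-1.])
    return -R.T@t, R.T@d
def toplane(s,u,v,z,fish=False):
    o,d=ray(s,u,v,fish); return o+d*(z-o[2])/d[2]
E
python3 - <<'E'
from h import *
for n in ["scene","side","wrist"]:
    s=snap(n); cv2.imwrite(f"pics/{n}0.png",s["frame"][:,:,::-1]); np.save(f"{n}0.npy",s,allow_pickle=True)
    print(n,s["fx"],s["cx"],s["cy"],-np.array(s["camera_from_world"])[:3,:3].T@np.array(s["camera_from_world"])[:3,3], [k for k in s])
print(r.sense())
E
```

```text
scene 512.641594035349 279.82400798077936 208.97264346253473 [1060.99131882 -575.19623239  805.11286268] ['frame', 'fx', 'fy', 'cx', 'cy', 'camera_from_world']
side 436.48942551063436 281.0419355204638 204.55404951359978 [309.72873814 614.36179107 692.23909869] ['frame', 'fx', 'fy', 'cx', 'cy', 'camera_from_world']
wrist 325.19226210127806 282.51380033566977 201.27745850447124 [139.45751206 587.6675937  374.03301693] ['frame', 'fx', 'fy', 'cx', 'cy', 'camera_from_world']
{'time': 0.15, 'joint_pos': array([ 6.50065437e+01,  7.50646834e+00,  8.53132580e+01, -7.02887329e-04,
        8.72625190e+01, -4.89377477e+00]), 'qd': array([-0.03349823, -0.225589  , -0.14173079, -0.05574268,  0.04732408,
        0.0299844 ]), 'joint_efforts': array([ 1.39777962e-04, -5.70070589e+01, -5.01155269e+01, -3.58856669e-04,
        9.81520163e-03, -1.67592937e-06]), 'tool_pos': array([206.01793273, 563.1078252 , 249.48803181]), 'tcp_rot': array([-1.79917995e+02, -6.31676204e-03,  1.59900348e+02]), 'ft_force': array([-0.02291557, -0.62192137,  0.28499017]), 'wrist_torque': array([-0.0173116 , -0.04905128, -0.02139468]), 'grip_force': 0.0, 'finger_gap': 85.53512853704208}
```

View pics/scene0.png

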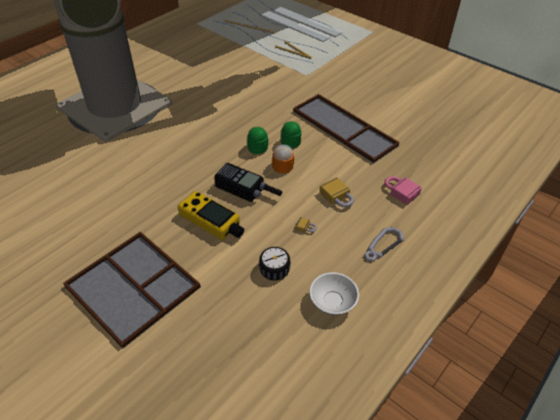

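View pics/side0.png

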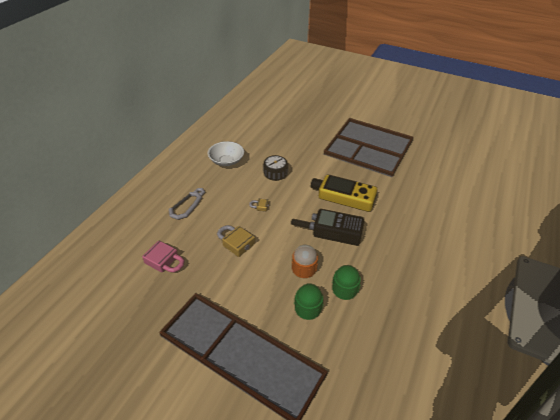

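View pics/wrist0.png

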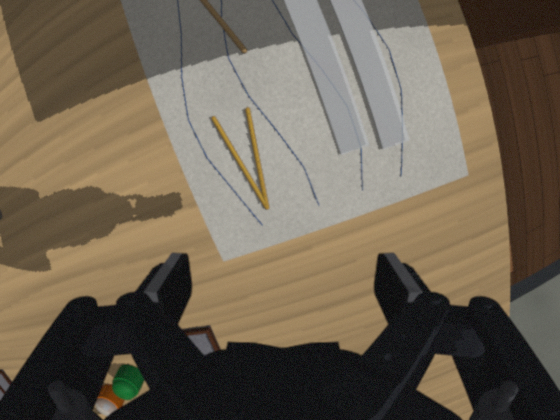

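Scene view: dinghy tray (132,287), helm tray (345,127), GPS (210,215), radio (245,182), light (283,158), big padlock (336,191), compass (275,262), small padlock (305,226); the pink padlock and green lights are decoys. The side view shows the same things from the opposite side. The wrist view holds nothing useful yet. I'll rectify both views onto each top plane, intersect the colour masks and fit rectangles.

```bash
cat >> h.py <<'E'
X0,X1,Y0,Y1=200,900,-450,450
def rect(s,z):
    M=np.array(s["camera_from_world"]);K=np.array([[s["fx"],0,s["cx"]],[0,s["fy"],s["cy"]],[0,0,1.]])
    P=K@np.diag([1,-1,-1])@M[:3]
    H=P@np.array([[1,0,X0],[0,1,Y0],[0,0,z],[0,0,1.]])
    return cv2.warpPerspective(s["frame"],H,(X1-X0,Y1-Y0),flags=cv2.INTER_LINEAR|cv2.WARP_INVERSE_MAP)
def pix(s,p):
    M=np.array(s["camera_from_world"]);c=M[:3,:3]@p+M[:3,3];return s["cx"]-s["fx"]*c[0]/c[2], s["cy"]+s["fy"]*c[1]/c[2]
def mask(im,lo,hi):
    return cv2.inRange(cv2.cvtColor(im,cv2.COLOR_RGB2HSV),np.array(lo),np.array(hi))
def blobs(m,amin):
    out=[]
    for c in cv2.findContours(m,cv2.RETR_EXTERNAL,cv2.CHAIN_APPROX_NONE)[0]:
        if cv2.contourArea(c)>amin:
            (cx,cy),(w,h),a=cv2.minAreaRect(c)
            if w<h: w,h,a=h,w,a+90
            g=c[:,0].mean(0)
            out.append((round(cx+X0,1),round(cy+Y0,1),round(w),round(h),round((a+90)%180-90,1),round(cv2.contourArea(c))))
    return out
E
python3 - <<'E'
from h import *
sc=np.load("scene0.npy",allow_pickle=True).item();sd=np.load("side0.npy",allow_pickle=True).item()
def both(name,z,lo,hi,amin):
    a=mask(rect(sc,z),lo,hi);b=mask(rect(sd,z),lo,hi)
    k=np.ones((5,5),np.uint8); a,b=[cv2.morphologyEx(q,cv2.MORPH_CLOSE,k) for q in(a,b)]
    for t,m in(("AND",a&b),("sc",a),("sd",b)): print(name,t,blobs(m,amin))
both("gps",34,(22,120,60),(33,255,255),800)
both("light",38,(5,180,60),(14,255,255),200)
both("brass",24,(17,120,50),(26,255,220),250)
both("black",38,(0,0,0),(180,255,50),500)
both("comp",34,(0,0,0),(180,255,50),500)
both("dialwhite",34,(0,0,150),(180,50,255),300)
both("rim",13,(0,40,0),(15,255,75),1500)
for z,n in((13,"a"),):
    v=np.hstack([cv2.rotate(rect(q,z),cv2.ROTATE_90_COUNTERCLOCKWISE) for q in(sc,sd)])
    v=np.vstack([rect(q,z)[:,:].transpose(1,0,2)[:, :] [::-1] for q in (sc,sd)])
    cv2.imwrite("pics/rect.png",cv2.resize(v,None,fx=.42,fy=.42,interpolation=cv2.INTER_AREA)[:,:,::-1]); print(v.shape)
E
```

```text
gps AND [(449.0, -120.1, 50, 47, -87.0, 1939)]
gps sc [(495.2, -128.7, 138, 74, 4.7, 5841)]
gps sd [(478.5, -100.5, 125, 85, 4.8, 6884)]
light AND []
light sc [(512.6, 86.3, 61, 48, -51.3, 1773)]
light sd [(476.7, 137.5, 49, 44, 27.1, 1112)]
brass AND [(635.0, 117.2, 49, 44, 75.3, 1938), (482.0, -120.1, 129, 72, 4.8, 4292)]
brass sc [(642.5, 106.9, 65, 63, 75.3, 3337), (653.8, -16.1, 38, 25, -75.1, 764), (488.2, -122.3, 143, 78, 4.8, 9914)]
brass sd [(628.6, 125.0, 61, 60, 75.1, 3096), (632.9, 11.3, 38, 23, -71.6, 716), (481.2, -111.2, 130, 90, 5.2, 7775)]
black AND [(442.3, -10.9, 43, 42, -80.0, 988), (504.0, -115.2, 55, 38, 5.2, 1975)]
black sc [(617.5, 286.4, 82, 81, -7.0, 1057), (535.7, 286.6, 266, 98, -6.3, 4812), (499.4, -17.7, 152, 77, 10.4, 6340), (507.6, -119.6, 62, 48, 5.0, 2768), (570.2, -124.0, 38, 30, -68.2, 776), (686.6, -142.1, 60, 58, -47.5, 1403), (483.1, -292.8, 99, 72, -2.4, 854), (521.5, -341.1, 181, 168, -2.5, 2672), (830.0, -390.0, 138, 120, 0.0, 8269), (230.0, -433.5, 60, 33, 0.0, 978)]
black sd [(372.9, 375.6, 351, 155, -2.0, 21984), (458.5, 10.5, 97, 79, 10.9
[... 674 characters left out ...]
, 59, 55, -62.9, 1444), (501.6, -116.2, 62, 46, 4.9, 2664)]
dialwhite AND [(657.9, -118.2, 41, 17, 65.1, 442), (680.6, -127.1, 39, 16, 66.6, 359), (789.4, -116.2, 78, 62, -45.9, 3045)]
dialwhite sc [(262.5, 428.0, 125, 42, 0.0, 5030), (481.9, 131.8, 28, 17, -7.1, 304), (659.6, -117.3, 44, 19, 63.4, 554), (681.2, -128.4, 44, 21, 64.7, 598), (802.0, -110.5, 88, 87, 0.0, 6004)]
dialwhite sd [(657.2, -118.4, 42, 18, 65.1, 462), (680.6, -127.0, 39, 16, 66.8, 362), (795.6, -104.2, 87, 86, 26.6, 4669)]
rim AND []
rim sc [(517.6, 315.1, 278, 106, -6.2, 28202), (503.1, -333.1, 189, 176, -2.5, 32658)]
rim sd [(508.4, 327.0, 277, 100, -6.5, 26592), (493.6, -320.8, 185, 184, -2.6, 33051)]
(1400, 900, 3)
```

View pics/rect.png

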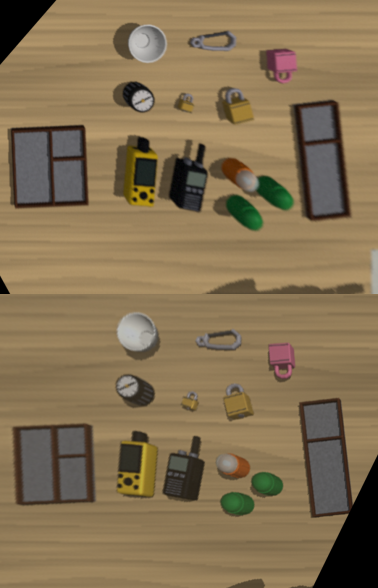

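The rectified views (up = +x, right = +y) show both trays with their x axes near world +x, and the GPS stub, radio stub and padlock bow all toward +x. An outline projected at half height gives an unbiased centre, so I'll measure that way.

```bash
python3 - <<'E'
from h import *
sc=np.load("scene0.npy",allow_pickle=True).item();sd=np.load("side0.npy",allow_pickle=True).item()
def both(name,z,lo,hi,amin,roi,k=7,op=0):
    for t,s in(("sc",sc),("sd",sd)):
        m=mask(rect(s,z),lo,hi); q=np.zeros_like(m); x0,x1,y0,y1=roi
        q[y0-Y0:y1-Y0,x0-X0:x1-X0]=m[y0-Y0:y1-Y0,x0-X0:x1-X0]
        q=cv2.morphologyEx(q,cv2.MORPH_CLOSE,cv2.getStructuringElement(2,(k,k)))
        c=cv2.findContours(q,0,1)[0]; cv2.drawContours(q,c,-1,255,-1)
        if op: q=cv2.morphologyEx(q,cv2.MORPH_OPEN,cv2.getStructuringElement(2,(op,op)))
        print(name,t,blobs(q,amin))
Y=((16,120,40),(34,255,255)); B=((0,0,0),(180,255,60))
both("gps",17,*Y,800,(380,570,-190,-60),15)
both("light",19,(4,170,50),(15,255,255),200,(420,560,60,170))
both("green",25,(50,80,20),(80,255,255),200,(350,620,60,280))
both("pad",12,*Y,250,(580,720,60,170))
both("small",7,*Y,150,(600,700,-40,40))
both("radio all",19,*B,500,(380,580,-60,60),7)
both("radio case",19,*B,500,(380,580,-60,60),9,41)
both("comp",17,*B,500,(600,740,-180,-60),9)
both("rimH",6.5,(0,40,0),(15,255,80),3000,(300,700,220,420))
both("rimD",6.5,(0,40,0),(15,255,80),3000,(350,640,-449,-220))
E
```

```text
gps sc [(483.0, -118.2, 144, 78, 4.8, 10140)]
gps sd [(482.9, -118.6, 131, 90, 5.4, 8042)]
light sc [(498.0, 103.2, 66, 49, -52.4, 1940)]
light sd [(482.9, 121.2, 51, 51, -63.4, 1264)]
green sc [(448.9, 191.1, 101, 47, -53.5, 3782), (403.0, 121.9, 101, 47, -48.4, 3961)]
green sd [(445.8, 194.0, 71, 50, -86.4, 2738), (398.9, 124.0, 77, 49, -80.5, 2910)]
pad sc [(636.1, 117.3, 66, 64, 75.3, 3446)]
pad sd [(634.3, 116.2, 62, 61, 75.5, 3212)]
small sc [(644.9, -3.9, 39, 25, -75.1, 808)]
small sd [(640.7, -4.0, 39, 24, -72.9, 750)]
radio all sc [(485.1, -3.9, 157, 81, 10.4, 7450)]
radio all sd [(537.1, 21.1, 39, 17, 10.3, 547), (462.8, -7.1, 102, 83, 10.8, 6552)]
radio case sc [(439.7, -13.7, 86, 62, -62.8, 4206)]
radio case sd [(450.5, -9.5, 82, 76, -78.7, 5096)]
comp sc [(674.5, -128.6, 68, 60, -49.5, 1620)]
comp sd [(661.2, -114.5, 70, 59, -60.3, 2189)]
rimH sc [(513.1, 322.7, 281, 107, -6.3, 28757)]
rimH sd [(510.7, 324.3, 280, 101, -6.5, 27146)]
rimD sc [(498.3, -331.0, 191, 178, -2.3, 33280)]
rimD sd [(495.5, -330.5, 187, 187, -2.5, 34003)]
```

```bash
cat > plan.py <<'E'
import sys
from h import *
def plan(x,y,z,yaw):
    s=r.sense();p=s["tool_pos"];psi=np.radians(s["tcp_rot"][2]);d=np.array([x,y,z])-p
    dy=(yaw-s["tcp_rot"][2]+180)%360-180
    c,n=np.cos(psi),np.sin(psi)
    print("now",p.round(1),s["tcp_rot"].round(1),"F",s["ft_force"].round(1),"gap",round(s["finger_gap"],1),"q6",round(s["joint_pos"][5]),"t",s["time"])
    print("lin",(np.array([d[0]*c+d[1]*n,d[0]*n-d[1]*c,-d[2]])/1e3).round(4),"rz",round(-dy,1),"dist",round(np.hypot(d[0],d[1])))
D=(496.9,-330.8,-2.4);H=(511.9,323.5,-6.4)
def tray(T,x,y):
    a=np.radians(T[2]);return T[0]+x*np.cos(a)-y*np.sin(a),T[1]+x*np.sin(a)+y*np.cos(a)
if __name__=="__main__":
    plan(*map(float,sys.argv[1:5]))
    if len(sys.argv)<6:
        print("gps bay",tray(D,-12,-40),"padbody",tray(D,-51,45),"light",tray(D,54,45),"radio case",tray(H,-70,0),"compass",tray(H,90,0))
E
python3 plan.py 489 114 120 145
```

```text
now [206.  563.1 249.5] [-179.9   -0.   159.9] F [-0.  -0.6  0.3] gap 85.5 q6 -5 t 0.15
lin [-0.4201 -0.3245  0.1295] rz 14.9 dist 531
gps bay (np.float64(483.23549988964567), np.float64(-370.26240535920397)) padbody (np.float64(447.8291400827722), np.float64(-283.7038143053622)) light (np.float64(552.7370372431524), np.float64(-288.1007579469282)) radio case (np.float64(442.33624565875823), np.float64(331.3028252544428)) compass (np.float64(601.3391127244537), np.float64(313.46779610143074))
```

Request:
{"method": "servo_tool", "body": {
  "fingers": [0.072, 0.072, 0.072, 0.072, 0.072, 0.072, 0.072, 0.072, 0.072, 0.072],
  "linear": [
    [-0.42, -0.3245, 0.1],
    [-0.42, -0.3245, 0.1],
    [-0.42, -0.3245, 0.1],
    [-0.42, -0.3245, 0.1],
    [-0.42, -0.3245, 0.13],
    [-0.42, -0.3245, 0.13],
    [-0.42, -0.3245, 0.13],
    [-0.42, -0.3245, 0.13],
    [-0.42, -0.3245, 0.13],
    [-0.42, -0.3245, 0.13]
  ],
  "rotation": [
    [0, 0, 3],
    [0, 0, 6],
    [0, 0, 9],
    [0, 0, 12],
    [0, 0, 15],
    [0, 0, 15],
    [0, 0, 15],
    [0, 0, 15],
    [0, 0, 15],
    [0, 0, 15]
  ],
  "force": 40
}}

```text
time: 1.15
tool_pos: [465.6, 150.8, 132.4]
tcp_rot: [180.0, 0.0, 144.9]
ft_force: [1.1, 1.4, 0.0]
finger_gap: 72.2
grip_force: 0.0
```

```bash
python3 plan.py 489 114 120 145 q
```

```text
now [465.6 150.8 132.4] [180.    0.  144.9] F [1.1 1.4 0. ] gap 72.2 q6 -43 t 1.15
lin [-0.0403 -0.0166  0.0124] rz -0.1 dist 44
```

Request:
{"method": "servo_tool", "body": {
  "fingers": [0.072, 0.072, 0.072, 0.072],
  "linear": [
    [-0.04, -0.0165, 0.012],
    [-0.04, -0.0165, 0.012],
    [-0.04, -0.0165, 0.012],
    [-0.04, -0.0165, 0.012]
  ],
  "rotation": [
    [0, 0, 0],
    [0, 0, 0],
    [0, 0, 0],
    [0, 0, 0]
  ]
}}

```text
time: 1.55
tool_pos: [487.9, 116.8, 120.9]
tcp_rot: [180.0, -0.0, 144.9]
ft_force: [-0.4, 0.6, 0.4]
finger_gap: 72.0
grip_force: 0.0
```

```bash
python3 plan.py 489 114 34 145 q; python3 - <<'E'
from h import *
s=snap("wrist"); cv2.imwrite("pics/w1.png",s["frame"][:,:,::-1])
m=mask(s["frame"],(4,170,50),(15,255,255))
for c in cv2.findContours(m,0,1)[0]:
    if cv2.contourArea(c)>60:
        (u,v),rad=cv2.minEnclosingCircle(c); print(u,v,rad,toplane(s,u,v,38,True).round(1))
E
```

```text
now [487.9 116.8 120.9] [180.   -0.  144.9] F [-0.4  0.6  0.4] gap 72.0 q6 -47 t 1.55
lin [-0.0025 -0.0016  0.0869] rz -0.1 dist 3
276.5 214.28431701660156 37.50745391845703 [484.5 114.4  38. ]
```

View pics/w1.png

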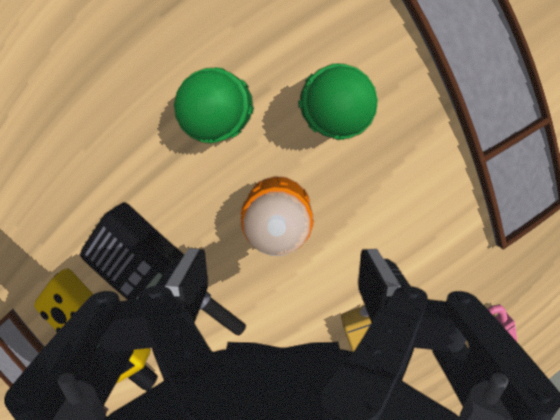

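Wrist view: the light is at (277,215), between the two greens above it, and both are clear of the fingers. Ray casting puts it at (485–489, 114). Descend.

Request:
{"method": "servo_tool", "body": {
  "fingers": [0.072, 0.072, 0.072, 0.072, 0.04, 0.04, 0.04, 0.04, 0.04, 0.04],
  "linear": [
    [-0.0015, -0.0015, 0.04],
    [-0.0015, -0.0015, 0.089],
    [-0.0015, -0.0015, 0.089],
    [-0.0015, -0.0015, 0.089],
    [-0.0015, -0.0015, 0.089],
    [-0.0015, -0.0015, 0.089],
    [-0.0015, -0.0015, 0.089],
    [-0.0015, -0.0015, 0.089],
    [-0.0015, -0.0015, 0.089],
    [-0.0015, -0.0015, 0.089]
  ],
  "rotation": [
    [0, 0, 0],
    [0, 0, 0],
    [0, 0, 0],
    [0, 0, 0],
    [0, 0, 0],
    [0, 0, 0],
    [0, 0, 0],
    [0, 0, 0],
    [0, 0, 0],
    [0, 0, 0]
  ],
  "force": 30
}}

```text
time: 2.6
tool_pos: [491.0, 114.7, 35.2]
tcp_rot: [179.8, 0.2, 144.9]
ft_force: [-1.5, 1.0, 4.6]
finger_gap: 49.5
grip_force: 30.6
```

```bash
python3 plan.py 552.7 -288 130 177.6 q
```

```text
now [491.  114.7  35.2] [179.8   0.2 144.9] F [-1.5  1.   4.6] gap 49.5 q6 -48 t 2.6
lin [-0.282  -0.294  -0.0948] rz -32.7 dist 407
```

Request:
{"method": "servo_tool", "body": {
  "fingers": [0.04, 0.04, 0.04, 0.04, 0.04, 0.04, 0.04, 0.04, 0.04, 0.04],
  "linear": [
    [0, 0, -0.045],
    [0, 0, -0.095],
    [-0.03, -0.03, -0.1],
    [-0.06, -0.06, -0.1],
    [-0.09, -0.09, -0.1],
    [-0.12, -0.12, -0.1],
    [-0.15, -0.155, -0.1],
    [-0.18, -0.185, -0.1],
    [-0.21, -0.215, -0.1],
    [-0.24, -0.245, -0.1]
  ],
  "rotation": [
    [0, 0, 0],
    [0, 0, 0],
    [0, 0, -4],
    [0, 0, -8],
    [0, 0, -12],
    [0, 0, -16],
    [0, 0, -20],
    [0, 0, -25],
    [0, 0, -30],
    [0, 0, -33]
  ]
}}

```text
time: 3.6
tool_pos: [545.2, -226.7, 134.6]
tcp_rot: [-179.9, 0.2, 178.1]
ft_force: [-0.1, 0.3, -1.0]
finger_gap: 49.0
grip_force: 32.3
```

```bash
python3 plan.py 552.7 -288 130 177.6 q
```

```text
now [ 545.2 -226.7  134.6] [-179.9    0.2  178.1] F [-0.1  0.3 -1. ] gap 49.0 q6 -116 t 3.6
lin [-0.0095 -0.061   0.0046] rz 0.5 dist 62
```

Request:
{"method": "servo_tool", "body": {
  "fingers": [0.04, 0.04, 0.04, 0.04, 0.04],
  "linear": [
    [-0.005, -0.03, 0.005],
    [-0.0095, -0.061, 0.03],
    [-0.0095, -0.061, 0.03],
    [-0.0095, -0.061, 0.03],
    [-0.0095, -0.061, 0.03]
  ],
  "rotation": [
    [0, 0, 0],
    [0, 0, 0],
    [0, 0, 0],
    [0, 0, 0],
    [0, 0, 0]
  ]
}}

```text
time: 4.1
tool_pos: [552.3, -285.4, 103.9]
tcp_rot: [-179.9, 0.1, 177.9]
ft_force: [0.0, 0.5, -0.5]
finger_gap: 49.0
grip_force: 32.2
```

```bash
python3 plan.py 552.7 -288 38 177.6 q; python3 - <<'E'
from h import *
s=snap("wrist"); cv2.imwrite("pics/w2.png",s["frame"][:,:,::-1])
np.save("w2.npy",s,allow_pickle=True)
E
```

```text
now [ 552.3 -285.4  103.9] [-1.799e+02  1.000e-01  1.779e+02] F [ 0.   0.5 -0.5] gap 49.0 q6 -120 t 4.1
lin [-0.0005 -0.0026  0.0659] rz 0.3 dist 3
```

View pics/w2.png

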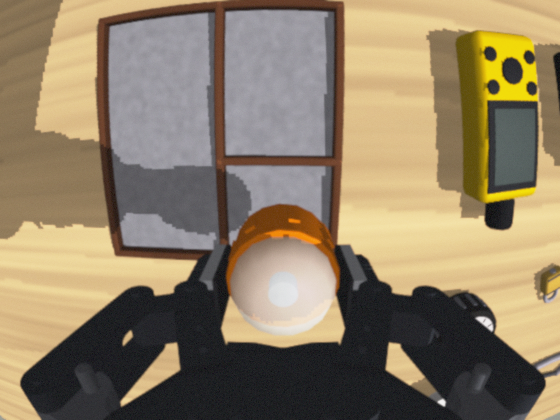

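Wrist view: the light is held upright. Tray rim corners are at (100,21), (343,3) and (115,255), with the divider crossing at (221,160). I'll check the tray pose from these.

```bash
python3 - <<'E'
from h import *
from plan import D,tray
s=np.load("w2.npy",allow_pickle=True).item()
for (u,v),t in (((100,21),(-93,-88)),((343,3),(-93,88)),((115,255),(93,-88)),((221,160),(18,5)),((340,160),(18,85))):
    print(toplane(s,u,v,13,True).round(1)[:2],np.round(tray(D,*t),1))
E
```

```text
[ 402.6 -413.4] [ 400.3 -414.8]
[ 408.6 -240.1] [ 407.7 -239. ]
[ 584.9 -422.4] [ 586.1 -422.6]
[ 513.7 -325.7] [ 515.1 -326.6]
[ 516.6 -245.2] [ 518.4 -246.6]
```

Request:
{"method": "servo_tool", "body": {
  "fingers": [0.04, 0.04, 0.04, 0.04, 0.04, 0.04, 0.04, 0.04],
  "linear": [
    [-0.0005, -0.0025, 0.03],
    [-0.0005, -0.0025, 0.05],
    [-0.0005, -0.0025, 0.058],
    [-0.0005, -0.0025, 0.062],
    [-0.0005, -0.0025, 0.064],
    [-0.0005, -0.0025, 0.065],
    [-0.0005, -0.0025, 0.065],
    [-0.0005, -0.0025, 0.065]
  ],
  "rotation": [
    [0, 0, 0],
    [0, 0, 0],
    [0, 0, 0],
    [0, 0, 0],
    [0, 0, 0],
    [0, 0, 0],
    [0, 0, 0],
    [0, 0, 0]
  ]
}}

```text
time: 4.95
tool_pos: [553.0, -288.5, 39.3]
tcp_rot: [-179.9, 0.1, 177.9]
ft_force: [-1.8, 2.4, 6.3]
finger_gap: 49.0
grip_force: 33.0
```

Touching down. Release and lift; next goes to the padlock.

Request:
{"method": "servo_tool", "body": {
  "fingers": [0.062, 0.062, 0.062, 0.062, 0.062, 0.062, 0.062, 0.072, 0.072, 0.072],
  "linear": [
    [0, 0, 0],
    [0, 0, 0],
    [0, 0, 0],
    [0, 0, -0.02],
    [0, 0, -0.06],
    [0, 0, -0.11],
    [0, 0.04, -0.11],
    [0, 0.09, -0.11],
    [0, 0.14, -0.11],
    [0, 0.19, -0.11]
  ],
  "rotation": [
    [0, 0, 0],
    [0, 0, 0],
    [0, 0, 0],
    [0, 0, 0],
    [0, 0, 0],
    [0, 0, 0],
    [0, 0, 0],
    [0, 0, 0],
    [0, 0, 0],
    [0, 0, 0]
  ]
}}

```text
time: 5.95
tool_pos: [558.6, -96.9, 147.2]
tcp_rot: [-180.0, 0.0, 177.8]
ft_force: [0.9, 1.0, 0.1]
finger_gap: 71.7
grip_force: 0.0
```

```bash
python3 plan.py 635.2 116.8 120 165.4 q
```

```text
now [558.6 -96.9 147.2] [-180.     0.   177.8] F [0.9 1.  0.1] gap 71.7 q6 -103 t 5.95
lin [-0.0685  0.2164  0.0272] rz 12.4 dist 227
```

Request:
{"method": "servo_tool", "body": {
  "fingers": [0.072, 0.072, 0.072, 0.072, 0.072, 0.072, 0.072, 0.072, 0.072],
  "linear": [
    [-0.0685, 0.2165, 0.0],
    [-0.0685, 0.2165, 0.0],
    [-0.0685, 0.2165, 0.01],
    [-0.0685, 0.2165, 0.02],
    [-0.0685, 0.2165, 0.03],
    [-0.0685, 0.2165, 0.03],
    [-0.0685, 0.2165, 0.03],
    [-0.0685, 0.2165, 0.03],
    [-0.0685, 0.2165, 0.03]
  ],
  "rotation": [
    [0, 0, 2],
    [0, 0, 5],
    [0, 0, 8],
    [0, 0, 11],
    [0, 0, 12.5],
    [0, 0, 12.5],
    [0, 0, 12.5],
    [0, 0, 12.5],
    [0, 0, 12.5]
  ]
}}

```text
time: 6.85
tool_pos: [635.5, 114.2, 117.8]
tcp_rot: [180.0, 0.1, 165.3]
ft_force: [-0.1, -0.4, -0.3]
finger_gap: 71.7
grip_force: 0.0
```

```bash
python3 plan.py 635.2 116.8 28 165.4 q; python3 - <<'E'
from h import *
s=snap("wrist"); cv2.imwrite("pics/w3.png",s["frame"][:,:,::-1])
m=mask(s["frame"],(16,120,40),(26,255,255)); 
for c in cv2.findContours(m,0,1)[0]:
    if 800<cv2.contourArea(c)<20000:
        rr=cv2.minAreaRect(c); print(rr,toplane(s,*rr[0],18,True).round(1))
E
```

```text
now [635.5 114.2 117.8] [1.800e+02 1.000e-01 1.653e+02] F [-0.1 -0.4 -0.3] gap 71.7 q6 -70 t 6.85
lin [0.0009 0.0025 0.0898] rz -0.1 dist 3
((284.5, 205.0), (68.0, 71.0), 90.0) [633.3 116.4  18. ]
((19.999996185302734, 114.49998474121094), (39.99999237060547, 140.99996948242188), 0.0) [496.2 -85.8  18. ]
```

View pics/w3.png

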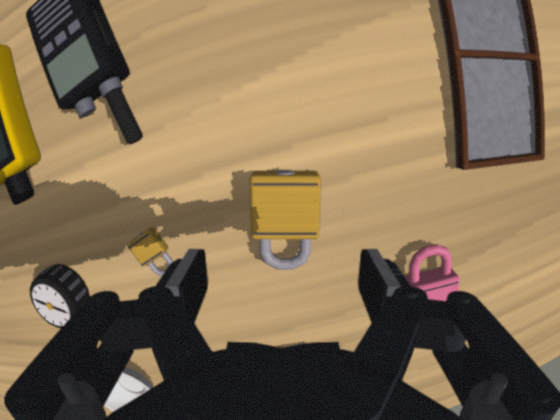

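Wrist view: the padlock body is at (285,205), square to the jaws, and its neighbours are clear.

Request:
{"method": "servo_tool", "body": {
  "fingers": [0.072, 0.072, 0.072, 0.072, 0.04, 0.04, 0.04, 0.04, 0.04, 0.04],
  "linear": [
    [0.002, 0.0025, 0.04],
    [0.002, 0.0025, 0.075],
    [0.002, 0.0025, 0.092],
    [0.002, 0.0025, 0.092],
    [0.002, 0.0025, 0.092],
    [0.002, 0.0025, 0.092],
    [0.002, 0.0025, 0.092],
    [0.002, 0.0025, 0.092],
    [0.002, 0.0025, 0.092],
    [0.002, 0.0025, 0.092]
  ],
  "rotation": [
    [0, 0, 0],
    [0, 0, 0],
    [0, 0, 0],
    [0, 0, 0],
    [0, 0, 0],
    [0, 0, 0],
    [0, 0, 0],
    [0, 0, 0],
    [0, 0, 0],
    [0, 0, 0]
  ],
  "force": 50
}}

```text
time: 7.9
tool_pos: [635.8, 118.4, 27.7]
tcp_rot: [179.9, 0.2, 165.4]
ft_force: [0.4, -1.5, 6.7]
finger_gap: 48.2
grip_force: 54.9
```

```bash
python3 plan.py 447.8 -283.7 125 177.6 q
```

```text
now [635.8 118.4  27.7] [179.9   0.2 165.4] F [ 0.4 -1.5  6.7] gap 48.2 q6 -69 t 7.9
lin [ 0.0806 -0.4365 -0.0973] rz -12.2 dist 444
```

Request:
{"method": "servo_tool", "body": {
  "fingers": [0.04, 0.04, 0.04, 0.04, 0.04, 0.04, 0.04, 0.04, 0.04, 0.04],
  "linear": [
    [0, 0, -0.045],
    [0.005, 0, -0.095],
    [0.015, -0.05, -0.1],
    [0.025, -0.1, -0.1],
    [0.035, -0.15, -0.1],
    [0.045, -0.2, -0.1],
    [0.055, -0.25, -0.1],
    [0.065, -0.3, -0.1],
    [0.07, -0.35, -0.1],
    [0.075, -0.4, -0.1]
  ],
  "rotation": [
    [0, 0, 0],
    [0, 0, 0],
    [0, 0, -2],
    [0, 0, -4],
    [0, 0, -6],
    [0, 0, -8],
    [0, 0, -10],
    [0, 0, -12],
    [0, 0, -12.2],
    [0, 0, -12.2]
  ]
}}

```text
time: 8.9
tool_pos: [461.6, -245.0, 125.4]
tcp_rot: [-180.0, 0.0, 177.6]
ft_force: [0.4, 0.0, -3.5]
finger_gap: 48.7
grip_force: 54.4
```

```bash
python3 plan.py 447.8 -283.7 80 177.6 q
```

```text
now [ 461.6 -245.   125.4] [-180.     0.   177.6] F [ 0.4  0.  -3.5] gap 48.7 q6 -121 t 8.9
lin [ 0.0122 -0.0393  0.0454] rz 0.0 dist 41
```

Request:
{"method": "servo_tool", "body": {
  "fingers": [0.04, 0.04, 0.04, 0.04, 0.04],
  "linear": [
    [0.012, -0.0395, 0.01],
    [0.012, -0.0395, 0.045],
    [0.012, -0.0395, 0.055],
    [0.012, -0.0395, 0.055],
    [0.012, -0.0395, 0.055]
  ],
  "rotation": [
    [0, 0, 0],
    [0, 0, 0],
    [0, 0, 0],
    [0, 0, 0],
    [0, 0, 0]
  ]
}}

```text
time: 9.4
tool_pos: [449.6, -281.8, 70.6]
tcp_rot: [180.0, 0.0, 177.7]
ft_force: [0.3, -0.4, -3.9]
finger_gap: 48.8
grip_force: 54.4
```

```bash
python3 plan.py 447.8 -283.7 32 177.6 q; python3 - <<'E'
from h import *
s=snap("wrist"); cv2.imwrite("pics/w4.png",s["frame"][:,:,::-1])
E
```

```text
now [ 449.6 -281.8   70.6] [180.    0.  177.7] F [ 0.3 -0.4 -3.9] gap 48.8 q6 -125 t 9.4
lin [ 0.0017 -0.002   0.0386] rz 0.1 dist 3
```

View pics/w4.png

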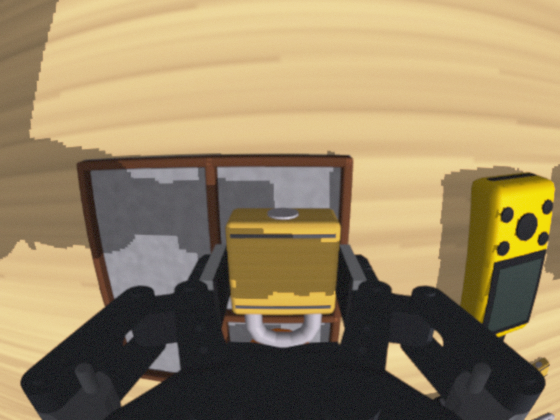

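Wrist view: the padlock is level in the jaws at (284,260), over its bay and lengthwise. Lower it.

Request:
{"method": "servo_tool", "body": {
  "fingers": [0.04, 0.04, 0.04, 0.04, 0.04, 0.04, 0.04],
  "linear": [
    [0.0, -0.0015, 0.02],
    [0.0, -0.0015, 0.032],
    [0.0, -0.0015, 0.036],
    [0.0, -0.0015, 0.038],
    [0.0, -0.0015, 0.039],
    [0.0, -0.0015, 0.0395],
    [0.0, -0.0015, 0.0395]
  ],
  "rotation": [
    [0, 0, 0],
    [0, 0, 0],
    [0, 0, 0],
    [0, 0, 0],
    [0, 0, 0],
    [0, 0, 0],
    [0, 0, 0]
  ]
}}

```text
time: 10.15
tool_pos: [449.6, -284.1, 31.6]
tcp_rot: [-180.0, 0.1, 177.6]
ft_force: [-3.1, 3.5, 4.1]
finger_gap: 48.8
grip_force: 55.3
```

Request:
{"method": "servo_tool", "body": {
  "fingers": [0.06, 0.06, 0.06, 0.06, 0.06, 0.06, 0.08, 0.08, 0.08, 0.08],
  "linear": [
    [0, 0, 0],
    [0, 0, 0],
    [0, 0, 0],
    [0, 0, -0.02],
    [0, 0, -0.06],
    [0, 0, -0.11],
    [0, 0.04, -0.11],
    [0, 0.09, -0.11],
    [0, 0.13, -0.11],
    [0, 0.13, -0.11]
  ],
  "rotation": [
    [0, 0, 0],
    [0, 0, 0],
    [0, 0, 0],
    [0, 0, 0],
    [0, 0, 0],
    [0, 0, 0],
    [0, 0, 0],
    [0, 0, 0],
    [0, 0, 0],
    [0, 0, 0]
  ]
}}

```text
time: 11.15
tool_pos: [454.6, -150.1, 140.4]
tcp_rot: [179.9, 0.0, 177.8]
ft_force: [-0.5, -0.6, -0.2]
finger_gap: 79.8
grip_force: 0.0
```

```bash
python3 plan.py 483 -118.4 115 184.9 q
```

```text
now [ 454.6 -150.1  140.4] [179.9   0.  177.8] F [-0.5 -0.6 -0.2] gap 79.8 q6 -112 t 11.15
lin [-0.0272  0.0328  0.0254] rz -7.1 dist 43
```

Request:
{"method": "servo_tool", "body": {
  "fingers": [0.08, 0.08, 0.08, 0.08, 0.08, 0.08],
  "linear": [
    [-0.027, 0.033, 0.02],
    [-0.027, 0.033, 0.025],
    [-0.027, 0.033, 0.04],
    [-0.027, 0.033, 0.06],
    [-0.027, 0.033, 0.06],
    [-0.027, 0.033, 0.06]
  ],
  "rotation": [
    [0, 0, -7],
    [0, 0, -7],
    [0, 0, -7],
    [0, 0, -7],
    [0, 0, -7],
    [0, 0, -7]
  ]
}}

```text
time: 11.75
tool_pos: [482.4, -122.7, 80.4]
tcp_rot: [180.0, -0.1, -175.4]
ft_force: [0.5, -0.5, -0.5]
finger_gap: 79.9
grip_force: 0.0
```

```bash
python3 plan.py 483 -118.4 32 184.9 q; python3 - <<'E'
from h import *
s=snap("wrist"); cv2.imwrite("pics/w5.png",s["frame"][:,:,::-1])
E
```

```text
now [ 482.4 -122.7   80.4] [ 1.800e+02 -1.000e-01 -1.754e+02] F [ 0.5 -0.5 -0.5] gap 79.9 q6 -115 t 11.75
lin [-0.0009  0.0042  0.0484] rz -0.3 dist 4
```

View pics/w5.png

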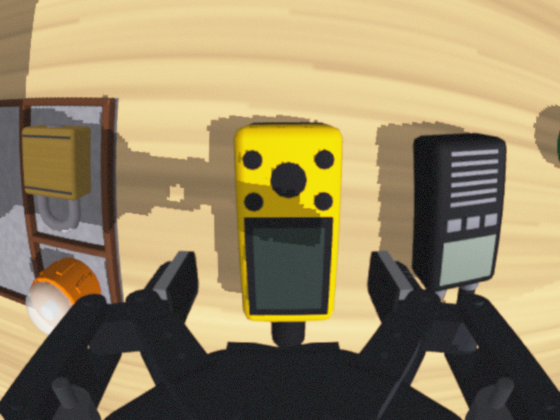

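Wrist view: the padlock and light sit in their bays on the left. The GPS at (288,220) is aligned and the radio at (460,210) is clear of the fingers. Descend and grip.

Request:
{"method": "servo_tool", "body": {
  "fingers": [0.08, 0.08, 0.08, 0.08, 0.05, 0.05, 0.05, 0.05, 0.05, 0.05],
  "linear": [
    [-0.001, 0.004, 0.005],
    [-0.001, 0.004, 0.03],
    [-0.001, 0.004, 0.049],
    [-0.001, 0.004, 0.049],
    [-0.001, 0.004, 0.049],
    [-0.001, 0.004, 0.049],
    [-0.001, 0.004, 0.049],
    [-0.001, 0.004, 0.049],
    [-0.001, 0.004, 0.049],
    [-0.001, 0.004, 0.049]
  ],
  "rotation": [
    [0, 0, 0],
    [0, 0, 0],
    [0, 0, 0],
    [0, 0, 0],
    [0, 0, 0],
    [0, 0, 0],
    [0, 0, 0],
    [0, 0, 0],
    [0, 0, 0],
    [0, 0, 0]
  ],
  "force": 50
}}

```text
time: 12.8
tool_pos: [484.7, -118.6, 33.0]
tcp_rot: [-179.9, 0.1, -175.4]
ft_force: [-0.9, 0.7, 7.0]
finger_gap: 58.9
grip_force: 55.6
```

```bash
python3 plan.py 483.2 -370.3 130 177.6 q
```

```text
now [ 484.7 -118.6   33. ] [-1.799e+02  1.000e-01 -1.754e+02] F [-0.9  0.7  7. ] gap 58.9 q6 -114 t 12.8
lin [ 0.0217 -0.2508 -0.097 ] rz 7.0 dist 252
```

Request:
{"method": "servo_tool", "body": {
  "fingers": [0.05, 0.05, 0.05, 0.05, 0.05, 0.05, 0.05, 0.05, 0.05, 0.05],
  "linear": [
    [0, 0, -0.045],
    [0.0, 0, -0.095],
    [0.005, -0.05, -0.097],
    [0.01, -0.1, -0.097],
    [0.015, -0.15, -0.097],
    [0.018, -0.2, -0.097],
    [0.0205, -0.251, -0.097],
    [0.0205, -0.251, -0.097],
    [0.0205, -0.251, -0.09],
    [0.0205, -0.251, -0.06]
  ],
  "rotation": [
    [0, 0, 0],
    [0, 0, 0],
    [0, 0, 2],
    [0, 0, 4],
    [0, 0, 6],
    [0, 0, 7],
    [0, 0, 7],
    [0, 0, 7],
    [0, 0, 7],
    [0, 0, 7]
  ]
}}

```text
time: 13.8
tool_pos: [485.3, -371.3, 94.4]
tcp_rot: [-179.8, 0.3, 177.6]
ft_force: [0.9, -0.0, -2.9]
finger_gap: 58.4
grip_force: 56.4
```

```bash
python3 plan.py 485 -370.3 37 177.6 q
```

```text
now [ 485.3 -371.3   94.4] [-179.8    0.3  177.6] F [ 0.9 -0.  -2.9] gap 58.4 q6 -130 t 13.8
lin [0.0003 0.001  0.0574] rz -0.0 dist 1
```

Request:
{"method": "servo_tool", "body": {
  "fingers": [0.05, 0.05, 0.05, 0.05, 0.05, 0.05, 0.05, 0.05],
  "linear": [
    [0, 0.001, 0.025],
    [0, 0.001, 0.042],
    [0, 0.001, 0.05],
    [0, 0.001, 0.053],
    [0, 0.001, 0.055],
    [0, 0.001, 0.056],
    [0, 0.001, 0.0565],
    [0, 0.001, 0.0565]
  ],
  "rotation": [
    [0, 0, 0],
    [0, 0, 0],
    [0, 0, 0],
    [0, 0, 0],
    [0, 0, 0],
    [0, 0, 0],
    [0, 0, 0],
    [0, 0, 0]
  ]
}}

```text
time: 14.6
tool_pos: [484.1, -369.5, 37.1]
tcp_rot: [-179.9, 0.1, 177.6]
ft_force: [-2.7, 3.7, 5.2]
finger_gap: 58.4
grip_force: 57.2
```

Request:
{"method": "servo_tool", "body": {
  "fingers": [0.07, 0.07, 0.07, 0.07, 0.07, 0.07, 0.08, 0.08, 0.08, 0.08],
  "linear": [
    [0, 0, 0],
    [0, 0, 0],
    [0, 0, 0],
    [0, 0, -0.02],
    [0, 0, -0.06],
    [0, 0, -0.11],
    [0, 0.05, -0.11],
    [0, 0.1, -0.11],
    [0, 0.15, -0.11],
    [0, 0.2, -0.11]
  ],
  "rotation": [
    [0, 0, 0],
    [0, 0, 0],
    [0, 0, 0],
    [0, 0, 0],
    [0, 0, 0],
    [0, 0, 0],
    [0, 0, 0],
    [0, 0, 0],
    [0, 0, 0],
    [0, 0, 0]
  ]
}}

```text
time: 15.6
tool_pos: [491.6, -167.7, 145.3]
tcp_rot: [-180.0, 0.1, 177.6]
ft_force: [0.3, 1.0, 0.1]
finger_gap: 79.8
grip_force: 0.0
```

```bash
python3 plan.py 461.5 -7.8 110 190.5 q
```

```text
now [ 491.6 -167.7  145.3] [-1.800e+02  1.000e-01  1.776e+02] F [0.3 1.  0.1] gap 79.8 q6 -112 t 15.6
lin [0.0368 0.1584 0.0353] rz -12.9 dist 163
```

Request:
{"method": "servo_tool", "body": {
  "fingers": [0.08, 0.08, 0.08, 0.08, 0.08, 0.08, 0.08, 0.08],
  "linear": [
    [0.037, 0.1585, 0.01],
    [0.037, 0.1585, 0.02],
    [0.037, 0.1585, 0.03],
    [0.037, 0.1585, 0.05],
    [0.037, 0.1585, 0.06],
    [0.037, 0.1585, 0.06],
    [0.037, 0.1585, 0.06],
    [0.037, 0.1585, 0.06]
  ],
  "rotation": [
    [0, 0, -4],
    [0, 0, -8],
    [0, 0, -13],
    [0, 0, -13],
    [0, 0, -13],
    [0, 0, -13],
    [0, 0, -13],
    [0, 0, -13]
  ]
}}

```text
time: 16.4
tool_pos: [462.5, -10.5, 86.1]
tcp_rot: [-180.0, 0.1, -169.5]
ft_force: [0.6, -0.3, 0.1]
finger_gap: 79.9
grip_force: 0.0
```

```bash
python3 plan.py 461.5 -7.8 34 190.5 q; python3 - <<'E'
from h import *
s=snap("wrist"); cv2.imwrite("pics/w6.png",s["frame"][:,:,::-1]);np.save("w6.npy",s,allow_pickle=True)
E
```

```text
now [462.5 -10.5  86.1] [-1.800e+02  1.000e-01 -1.695e+02] F [ 0.6 -0.3  0.1] gap 79.9 q6 -108 t 16.4
lin [0.0005 0.0028 0.0521] rz 0.0 dist 3
```

View pics/w6.png

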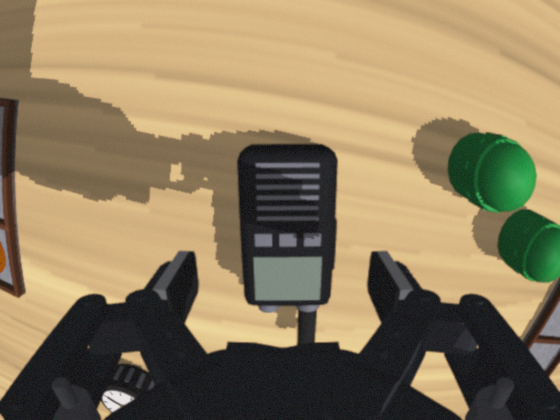

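Wrist view: the radio case spans rows 145–305 and columns 238–338, and lies aligned with the jaws. The greens are clear of the fingers.

```bash
python3 - <<'E'
from h import *
s=np.load("w6.npy",allow_pickle=True).item()
for p in((287,146),(287,303),(241,220),(336,220)): print(toplane(s,*p,36,True).round(1))
E
```

```text
[411.9 -17.4  36. ]
[509.    1.2  36. ]
[458.2 -35.4  36. ]
[448.2  18.2  36. ]
```

Request:
{"method": "servo_tool", "body": {
  "fingers": [0.08, 0.08, 0.08, 0.08, 0.045, 0.045, 0.045, 0.045, 0.045, 0.045],
  "linear": [
    [0.0005, 0.002, 0.005],
    [0.0005, 0.002, 0.03],
    [0.0005, 0.002, 0.051],
    [0.0005, 0.002, 0.051],
    [0.0005, 0.002, 0.051],
    [0.0005, 0.002, 0.051],
    [0.0005, 0.002, 0.051],
    [0.0005, 0.002, 0.051],
    [0.0005, 0.002, 0.051],
    [0.0005, 0.002, 0.051]
  ],
  "rotation": [
    [0, 0, 0],
    [0, 0, 0],
    [0, 0, 0],
    [0, 0, 0],
    [0, 0, 0],
    [0, 0, 0],
    [0, 0, 0],
    [0, 0, 0],
    [0, 0, 0],
    [0, 0, 0]
  ]
}}

```text
time: 17.45
tool_pos: [461.6, -7.6, 35.3]
tcp_rot: [-179.9, 0.1, -169.4]
ft_force: [-1.4, -1.4, 6.7]
finger_gap: 55.2
grip_force: 55.0
```

```bash
python3 plan.py 442.3 331.3 130 173.6 q
```

```text
now [461.6  -7.6  35.3] [-1.799e+02  1.000e-01 -1.694e+02] F [-1.4 -1.4  6.7] gap 55.2 q6 -108 t 17.45
lin [-0.0433  0.3367 -0.0947] rz 17.0 dist 339
```

Request:
{"method": "servo_tool", "body": {
  "fingers": [0.045, 0.045, 0.045, 0.045, 0.045, 0.045, 0.045, 0.045, 0.045, 0.045],
  "linear": [
    [0, 0, -0.045],
    [0.0, 0, -0.09],
    [-0.005, 0.045, -0.1],
    [-0.012, 0.095, -0.1],
    [-0.019, 0.145, -0.1],
    [-0.026, 0.195, -0.1],
    [-0.033, 0.245, -0.1],
    [-0.039, 0.295, -0.1],
    [-0.0435, 0.337, -0.1],
    [-0.0435, 0.337, -0.1]
  ],
  "rotation": [
    [0, 0, 0],
    [0, 0, 0],
    [0, 0, 3],
    [0, 0, 6],
    [0, 0, 9],
    [0, 0, 12],
    [0, 0, 15],
    [0, 0, 17],
    [0, 0, 17],
    [0, 0, 17]
  ]
}}

```text
time: 18.45
tool_pos: [439.7, 336.9, 133.9]
tcp_rot: [179.9, -0.0, 173.9]
ft_force: [0.5, -1.1, -3.0]
finger_gap: 55.0
grip_force: 55.8
```

```bash
python3 plan.py 443 331.3 80 173.6 q
```

```text
now [439.7 336.9 133.9] [179.9  -0.  173.9] F [ 0.5 -1.1 -3. ] gap 55.0 q6 -52 t 18.45
lin [-0.0039 -0.0052  0.0539] rz 0.3 dist 6
```

Request:
{"method": "servo_tool", "body": {
  "fingers": [0.045, 0.045, 0.045, 0.045],
  "linear": [
    [0, 0, 0.02],
    [0, 0, 0.055],
    [0, 0, 0.055],
    [0, 0, 0.055]
  ],
  "rotation": [
    [0, 0, 0],
    [0, 0, 0],
    [0, 0, 0],
    [0, 0, 0]
  ]
}}

```text
time: 18.85
tool_pos: [440.3, 331.0, 78.3]
tcp_rot: [-179.9, -0.1, 173.6]
ft_force: [0.7, 1.7, -2.5]
finger_gap: 54.7
grip_force: 55.7
```

```bash
python3 plan.py 443 331.3 39.3 173.6 q; python3 - <<'E'
from h import *
s=snap("wrist"); cv2.imwrite("pics/w7.png",s["frame"][:,:,::-1]);np.save("w7.npy",s,allow_pickle=True)
E
```

```text
now [440.3 331.   78.3] [-1.799e+02 -1.000e-01  1.736e+02] F [ 0.7  1.7 -2.5] gap 54.7 q6 -52 t 18.85
lin [-0.0026  0.0006  0.039 ] rz -0.0 dist 3
```

View pics/w7.png

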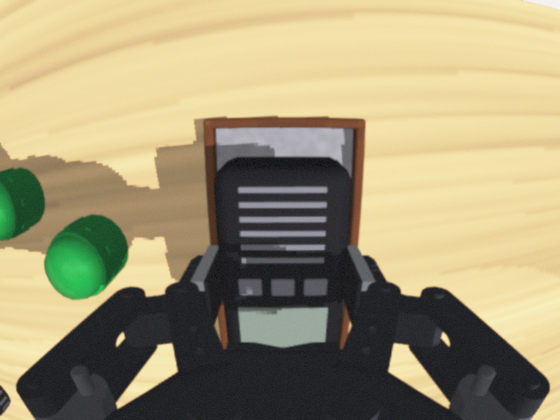

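Wrist view: the radio is centred over its bay (rim corners at (206,120) and (364,119)) and level. Lower it.

Request:
{"method": "servo_tool", "body": {
  "fingers": [0.045, 0.045, 0.045, 0.045, 0.045, 0.045, 0.045, 0.045],
  "linear": [
    [-0.002, 0, 0.015],
    [-0.002, 0, 0.027],
    [-0.002, 0, 0.033],
    [-0.002, 0, 0.036],
    [-0.002, 0, 0.038],
    [-0.002, 0, 0.039],
    [-0.002, 0, 0.0395],
    [-0.002, 0, 0.0395]
  ],
  "rotation": [
    [0, 0, 0],
    [0, 0, 0],
    [0, 0, 0],
    [0, 0, 0],
    [0, 0, 0],
    [0, 0, 0],
    [0, 0, 0],
    [0, 0, 0]
  ]
}}

```text
time: 19.7
tool_pos: [443.4, 331.8, 39.7]
tcp_rot: [180.0, 0.0, 173.6]
ft_force: [0.3, -0.6, -3.5]
finger_gap: 54.9
grip_force: 55.8
```

```bash
python3 - <<'E'
from h import *
from plan import H,tray
s=np.load("w7.npy",allow_pickle=True).item()
for p,t in(((206,120),(-138,-48)),((364,119),(-138,48))): print(toplane(s,*p,13,True).round(1),np.round(tray(H,*t),1))
E
```

```text
[370.1 293.5  13. ] [369.4 291.2]
[379.7 386.2  13. ] [380.1 386.6]
```

Request:
{"method": "servo_tool", "body": {
  "fingers": [0.045, 0.045, 0.045, 0.066, 0.066, 0.066, 0.066, 0.066, 0.066, 0.066],
  "linear": [
    [0, 0, 0.001],
    [0, 0, 0.0015],
    [0, 0, 0.0015],
    [0, 0, 0.0015],
    [0, 0, 0.0015],
    [0, 0, 0.0015],
    [0, 0, 0.0015],
    [0, 0, -0.02],
    [0, 0, -0.06],
    [0, 0, -0.105]
  ],
  "rotation": [
    [0, 0, 0],
    [0, 0, 0],
    [0, 0, 0],
    [0, 0, 0],
    [0, 0, 0],
    [0, 0, 0],
    [0, 0, 0],
    [0, 0, 0],
    [0, 0, 0],
    [0, 0, 0]
  ]
}}

```text
time: 20.7
tool_pos: [441.9, 330.8, 143.7]
tcp_rot: [-179.9, -0.2, 173.6]
ft_force: [1.0, 0.8, -0.1]
finger_gap: 66.0
grip_force: 0.0
```

```bash
python3 plan.py 669.3 -123 115 173.6 q
```

```text
now [441.9 330.8 143.7] [-179.9   -0.2  173.6] F [ 1.   0.8 -0.1] gap 66.0 q6 -52 t 20.7
lin [-0.2766 -0.4256  0.0287] rz -0.0 dist 508
```

Request:
{"method": "servo_tool", "body": {
  "fingers": [0.08, 0.08, 0.08, 0.08, 0.08, 0.08, 0.08, 0.08, 0.08, 0.08],
  "linear": [
    [-0.025, -0.04, -0.01],
    [-0.055, -0.08, -0.01],
    [-0.08, -0.12, -0.01],
    [-0.105, -0.16, -0.01],
    [-0.135, -0.2, -0.01],
    [-0.16, -0.24, -0.01],
    [-0.185, -0.28, -0.01],
    [-0.21, -0.32, 0],
    [-0.235, -0.36, 0.01],
    [-0.2765, -0.4255, 0.01]
  ],
  "rotation": [
    [0, 0, 0],
    [0, 0, 0],
    [0, 0, 0],
    [0, 0, 0],
    [0, 0, 0],
    [0, 0, 0],
    [0, 0, 0],
    [0, 0, 0],
    [0, 0, 0],
    [0, 0, 0]
  ]
}}

```text
time: 21.7
tool_pos: [657.9, -98.7, 132.2]
tcp_rot: [180.0, -0.2, 173.6]
ft_force: [1.0, -0.0, -0.8]
finger_gap: 79.8
grip_force: 0.0
```

```bash
python3 plan.py 669.3 -123 90 173.6 q
```

```text
now [657.9 -98.7 132.2] [180.   -0.2 173.6] F [ 1.  -0.  -0.8] gap 79.8 q6 -97 t 21.7
lin [-0.014  -0.0228  0.0422] rz 0.0 dist 27
```

Request:
{"method": "servo_tool", "body": {
  "fingers": [0.08, 0.08, 0.08, 0.08, 0.08],
  "linear": [
    [-0.011, -0.018, 0.02],
    [-0.011, -0.018, 0.04],
    [-0.011, -0.018, 0.04],
    [-0.011, -0.018, 0.04],
    [-0.011, -0.018, 0.04]
  ],
  "rotation": [
    [0, 0, 0],
    [0, 0, 0],
    [0, 0, 0],
    [0, 0, 0],
    [0, 0, 0]
  ]
}}

```text
time: 22.2
tool_pos: [668.0, -115.8, 95.8]
tcp_rot: [-180.0, 0.1, 173.7]
ft_force: [-0.2, 0.6, 0.5]
finger_gap: 79.8
grip_force: 0.0
```

```bash
python3 plan.py 669.3 -123 33 173.6 q; python3 - <<'E'
from h import *
s=snap("wrist"); cv2.imwrite("pics/w8.png",s["frame"][:,:,::-1])
E
```

```text
now [ 668.  -115.8   95.8] [-1.800e+02  1.000e-01  1.737e+02] F [-0.2  0.6  0.5] gap 79.8 q6 -98 t 22.2
lin [-0.002  -0.007   0.0628] rz 0.1 dist 7
```

View pics/w8.png

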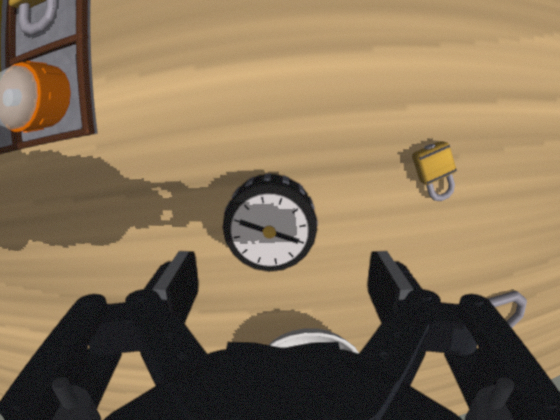

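Wrist view: the compass dial is at (269,231) and needs a shift of about 7 mm. The small padlock, dish and clip are clear of the fingers.

Request:
{"method": "servo_tool", "body": {
  "fingers": [0.08, 0.08, 0.08, 0.08, 0.05, 0.05, 0.05, 0.05, 0.05, 0.05],
  "linear": [
    [-0.002, -0.0065, 0.005],
    [-0.002, -0.0065, 0.035],
    [-0.002, -0.0065, 0.063],
    [-0.002, -0.0065, 0.063],
    [-0.002, -0.0065, 0.063],
    [-0.002, -0.0065, 0.063],
    [-0.002, -0.0065, 0.063],
    [-0.002, -0.0065, 0.063],
    [-0.002, -0.0065, 0.063],
    [-0.002, -0.0065, 0.063]
  ],
  "rotation": [
    [0, 0, 0],
    [0, 0, 0],
    [0, 0, 0],
    [0, 0, 0],
    [0, 0, 0],
    [0, 0, 0],
    [0, 0, 0],
    [0, 0, 0],
    [0, 0, 0],
    [0, 0, 0]
  ],
  "force": 40
}}

```text
time: 23.25
tool_pos: [670.0, -123.4, 33.4]
tcp_rot: [-180.0, 0.2, 173.6]
ft_force: [-0.3, 0.1, 5.8]
finger_gap: 58.5
grip_force: 43.9
```

```bash
python3 plan.py 601.3 313.5 130 173.6 q
```

```text
now [ 670.  -123.4   33.4] [-180.     0.2  173.6] F [-0.3  0.1  5.8] gap 58.5 q6 -98 t 23.25
lin [ 0.1169  0.4265 -0.0966] rz 0.0 dist 442
```

Request:
{"method": "servo_tool", "body": {
  "fingers": [0.05, 0.05, 0.05, 0.05, 0.05, 0.05, 0.05, 0.05, 0.05, 0.05],
  "linear": [
    [0, 0, -0.045],
    [0, 0, -0.09],
    [0.01, 0.04, -0.1],
    [0.022, 0.085, -0.1],
    [0.034, 0.13, -0.1],
    [0.046, 0.175, -0.1],
    [0.058, 0.22, -0.1],
    [0.07, 0.265, -0.1],
    [0.082, 0.31, -0.1],
    [0.094, 0.35, -0.1]
  ],
  "rotation": [
    [0, 0, 0],
    [0, 0, 0],
    [0, 0, 0],
    [0, 0, 0],
    [0, 0, 0],
    [0, 0, 0],
    [0, 0, 0],
    [0, 0, 0],
    [0, 0, 0],
    [0, 0, 0]
  ]
}}

```text
time: 24.25
tool_pos: [613.5, 237.5, 131.5]
tcp_rot: [180.0, 0.0, 173.6]
ft_force: [1.0, 0.5, -2.4]
finger_gap: 58.4
grip_force: 44.2
```

Request:
{"method": "servo_tool", "body": {
  "fingers": [0.05, 0.05, 0.05, 0.05, 0.05, 0.05],
  "linear": [
    [0.012, 0.04, 0],
    [0.023, 0.0765, 0.005],
    [0.023, 0.0765, 0.03],
    [0.023, 0.0765, 0.055],
    [0.023, 0.0765, 0.055],
    [0.023, 0.0765, 0.055]
  ],
  "rotation": [
    [0, 0, 0],
    [0, 0, 0],
    [0, 0, 0],
    [0, 0, 0],
    [0, 0, 0],
    [0, 0, 0]
  ]
}}

```text
time: 24.85
tool_pos: [599.3, 313.4, 75.9]
tcp_rot: [-179.9, -0.1, 173.6]
ft_force: [0.9, -0.1, -1.5]
finger_gap: 58.4
grip_force: 44.1
```

```bash
python3 plan.py 601.3 313.5 37.5 173.6 q
```

```text
now [599.3 313.4  75.9] [-1.799e+02 -1.000e-01  1.736e+02] F [ 0.9 -0.1 -1.5] gap 58.4 q6 -60 t 24.85
lin [-0.002   0.0003  0.0384] rz -0.0 dist 2
```

Request:
{"method": "servo_tool", "body": {
  "fingers": [0.05, 0.05, 0.05, 0.05, 0.05, 0.05, 0.05, 0.05],
  "linear": [
    [-0.001, 0, 0.015],
    [-0.001, 0, 0.027],
    [-0.001, 0, 0.033],
    [-0.001, 0, 0.036],
    [-0.001, 0, 0.038],
    [-0.001, 0, 0.039],
    [-0.001, 0, 0.0395],
    [-0.001, 0, 0.0395]
  ],
  "rotation": [
    [0, 0, 0],
    [0, 0, 0],
    [0, 0, 0],
    [0, 0, 0],
    [0, 0, 0],
    [0, 0, 0],
    [0, 0, 0],
    [0, 0, 0]
  ]
}}

```text
time: 25.65
tool_pos: [601.2, 313.9, 37.5]
tcp_rot: [180.0, 0.0, 173.6]
ft_force: [-0.5, -1.7, -0.3]
finger_gap: 58.5
grip_force: 44.4
```

Barely touching. Release, rise, and back off toward the start for an unobstructed view.

Request:
{"method": "servo_tool", "body": {
  "fingers": [0.05, 0.05, 0.068, 0.068, 0.068, 0.068, 0.068, 0.068, 0.068, 0.068],
  "linear": [
    [0, 0, 0.0005],
    [0, 0, 0.001],
    [0, 0, 0.001],
    [0, 0, 0.001],
    [0, 0, 0.001],
    [0, 0, 0.001],
    [0, 0, -0.02],
    [0, 0, -0.06],
    [0, 0, -0.11],
    [0, 0, -0.16]
  ],
  "rotation": [
    [0, 0, 0],
    [0, 0, 0],
    [0, 0, 0],
    [0, 0, 0],
    [0, 0, 0],
    [0, 0, 0],
    [0, 0, 0],
    [0, 0, 0],
    [0, 0, 0],
    [0, 0, 0]
  ]
}}

```text
time: 26.65
tool_pos: [600.3, 313.4, 197.7]
tcp_rot: [-180.0, -0.1, 173.6]
ft_force: [0.7, -0.1, 0.8]
finger_gap: 68.0
grip_force: 0.0
```

Request:
{"method": "servo_tool", "body": {
  "fingers": [0.08, 0.08, 0.08, 0.08, 0.08, 0.08, 0.08, 0.08, 0.08, 0.08],
  "linear": [
    [0.04, 0.0, -0.02],
    [0.08, 0.02, -0.02],
    [0.12, 0.04, -0.02],
    [0.16, 0.06, -0.02],
    [0.2, 0.08, -0.02],
    [0.24, 0.1, -0.02],
    [0.28, 0.12, -0.02],
    [0.32, 0.14, -0.02],
    [0.35, 0.18, -0.02],
    [0.35, 0.18, -0.02]
  ],
  "rotation": [
    [0, 0, 0],
    [0, 0, 0],
    [0, 0, 0],
    [0, 0, 0],
    [0, 0, 0],
    [0, 0, 0],
    [0, 0, 0],
    [0, 0, 0],
    [0, 0, 0],
    [0, 0, 0]
  ]
}}

```text
time: 27.65
tool_pos: [268.9, 535.2, 216.6]
tcp_rot: [179.9, -0.1, 173.9]
ft_force: [0.8, -0.2, -0.3]
finger_gap: 79.5
grip_force: 0.0
```

```bash
python3 - <<'E'
from h import *
from plan import D,H
a=snap("scene");b=snap("side")
cv2.imwrite("pics/end.png",np.vstack([a["frame"][60:360],b["frame"][90:390]])[:,:,::-1])
print(r.sense()["tool_pos"])
def tr(T,x,y):
    q=np.radians(T[2]);dx,dy=x-T[0],y-T[1];return np.round((dx*np.cos(q)+dy*np.sin(q),-dx*np.sin(q)+dy*np.cos(q)),1)
def both(n,z,lo,hi,T,roi):
    for t,s in(("sc",a),("sd",b)):
        m=mask(rect(s,z),lo,hi);q=np.zeros_like(m);x0,x1,y0,y1=roi;q[y0-Y0:y1-Y0,x0-X0:x1-X0]=m[y0-Y0:y1-Y0,x0-X0:x1-X0]
        q=cv2.morphologyEx(q,cv2.MORPH_CLOSE,np.ones((15,15),np.uint8))
        print(n,t,[(tr(T,*o[:2]),o[2:5]) for o in blobs(q,500)])
Yl=((16,120,40),(34,255,255))
both("gps case (-12,-40)",21,*Yl,D,(350,640,-449,-328))
both("pad body (-51,45)",16,*Yl,D,(380,500,-335,-240))
both("light (54,45)",23,(4,170,50),(15,255,255),D,(480,640,-360,-230))
both("dial (90,0)",38,(0,0,130),(180,60,255),H,(540,680,240,390))
E
```

```text
[272.15120316 532.25961624 216.5645304 ]
gps case (-12,-40) sc [(array([-13.3, -37.5]), (144, 66, -2.6))]
gps case (-12,-40) sd [(array([ -5. , -44.5]), (148, 92, 0.0))]
pad body (-51,45) sc [(array([-52. ,  52.2]), (70, 67, -2.9))]
pad body (-51,45) sd [(array([-29.1,  27.1]), (65, 60, -90.0))]
light (54,45) sc [(array([39.8, 28.1]), (121, 106, -2.6))]
light (54,45) sd [(array([48.3, 57.7]), (66, 52, -68.9))]
dial (90,0) sc [(array([91.4,  2.7]), (46, 44, -90.0))]
dial (90,0) sd [(array([89.1,  0.9]), (45, 45, 31.0))]
```

View pics/end.png

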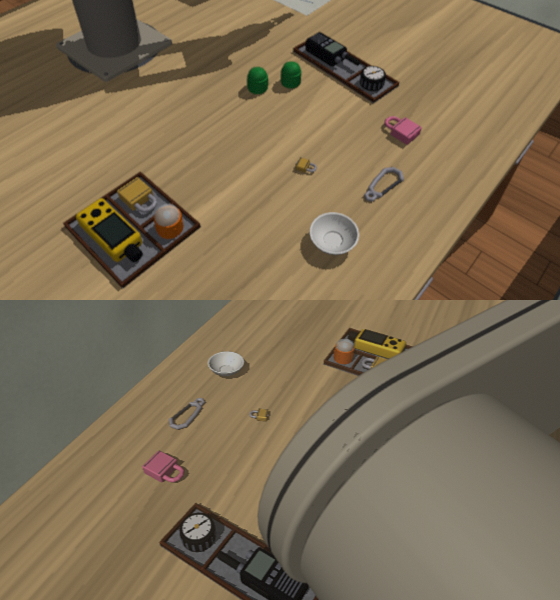

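The final view shows all five things flat in their bays: GPS (108,228), padlock (137,195), light (168,220), radio (325,48) and compass (373,75). The dish, clip and small padlock have not moved. Handing in.

```bash
python3 -c "
from bench import r
print(r.hand_in())"
```

```text
the job is handed in; nothing more can be done
None
```

I handed the job in at about 28 s of robot time. In the final pictures all five things lie face up in their bays and the small padlock, dish and snap clip look unmoved, but the hand-in returned no verdict.

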